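# Put the last tumbler away upside down on its tray

### The job

The tumblers are kept upside down on the round tray so that no dust falls in, but one still stands mouth up on the worktop. Turn it over and stand it mouth down flat in the free place on the tray beside the other two; do not drop it or let it topple, leave the other two standing where they are, and do not disturb the mug, the jar and the pepper mill.

Things in the scene. Friction and masses are not known exactly. Their poses are not given: they have to be found in the camera images.
- tumbler: The one to turn over: white stoneware, eight flat sides, 90 mm high, 56 mm across flats at the foot, 62 mm at the mouth (67 over the corners), wall 4 mm, 0.2 kg. Origin: centre of the foot's underside; z runs from foot to mouth (up at the start); x, y and each 45 degrees between meet the middle of a flat. Laid on its side it lies still on a flat.
- tumbler_mouth (a point): Centre of the tumbler's mouth, in the plane of its rim: 90 mm along z from tumbler.
- mate_a: One of two tumblers of the same kind that already stand mouth down on the tray. Origin at the centre of its foot (now its top, 97 mm above the worktop), z axis points down to the mouth.
- mate_b: The other tumbler that already stands mouth down on the tray; as mate_a.
- mate_a_mouth (a point): Centre of the mouth of mate_a, on the tray's floor.
- mate_b_mouth (a point): Centre of the mouth of mate_b, on the tray's floor.
- tray: Round loose wooden tray, about 182 mm across and 20 mm high over its rim; flat floor 166 mm across, 7 mm above the worktop. About 0.7 kg; it stands on the level worktop, whose front edge runs along x + y = 0.34 and whose sink lies to the left (x - y under 0). Origin at the centre of its underside, z up.
- tray_gap (a point): Centre of the free place on the tray's floor, 44 mm from the tray's centre (the tray's -x side) and turned more or less towards the robot; a tumbler centred here has about 5 mm of room to the rim and 9 mm to its neighbours.
- spotted_mug: Bystander: white mug with spots, 78 x 114 x 93 mm, behind the work on the left. Origin under its middle, within 65 mm of all of it.
- sugar_jar: Bystander: jar with a dark lid, 67 mm across, 110 mm high. Origin under its centre.
- pepper_mill: Bystander: turned wooden pepper mill, 58 mm across, 150 mm high. Origin under its centre.
- kettle: Bystander: white jug kettle standing on its base, within 100 mm of its origin all round, its top 233 mm above the worktop. Origin under its centre, 19 mm above the worktop. To its right hangs the wall boiler: underside 0.40 m up, nearest corner at about x = 0.71, y = -0.14; the tiled wall behind runs along x + y = 1.18.
Not all that is in view belongs to the job. Leave any purple look-alike of the mate_b alone.

How it is judged:
At the end, for the whole second after the job is handed in: The tumbler is at rest mouth down, its rim flat on the tray's floor (within 3 mm and 0.05 rad) and inside the tray's rim, and the other two tumblers still stand mouth down in the tray, which lies flat (horizontal distance between each of tumbler_mouth, mate_a_mouth, mate_b_mouth and tray below 0.056 m and z of tumbler_mouth in the frame of tray below 0.01 m and z of each of tumbler, mate_a, mate_b in the frame of tray above 0.092 m and angle between the z axis of tumbler and the z axis of tray, either way round below 0.05 rad and angle between tray's own z axis and vertical below 0.03 rad and linear speed of tumbler below 0.02 m/s and angular speed of tumbler below 0.1 rad/s); the robot touches nothing.
It fails at once if The tumbler is dropped or topples: it moves faster than 0.7 m/s or 7 rad/s while no finger touches it ((linear speed of tumbler above 0.7 m/s or angular speed of tumbler above 7 rad/s) and contact force between the fingers and tumbler below 0.05 N).
It fails at once if One of the two tumblers on the tray is moved by more than 30 mm or tipped over (distance of any of mate_a_mouth, mate_b_mouth from where it was at the start of the episode above 0.03 m or distance of any of mate_a, mate_b from where it was at the start of the episode above 0.05 m).
It fails at once if The mug, the jar or the pepper mill is moved by more than 20 mm (distance of any of spotted_mug, sugar_jar, pepper_mill from where it was at the start of the episode above 0.02 m).
It also fails if it takes over 59 s, if anything falls off the work surface, if the arm or the gripper's body presses on something with over 40 N, if the wrist force passes 120 N, or if a joint passes its speed limit or range.

### The arm

A 6-joint arm with a two-finger parallel gripper is mounted at the origin on a cart in front of the work surface, level with it; the furniture and walls round the work are solid. World frame = base frame: x ahead of the robot, y to its left, z up, the work surface at z = 0. Lengths are in m, angles in rad, forces in N, time in s.
With the tool pointing down it reaches from about 0.3 to 0.875 m from the base axis. Payload 6.4 kg.
Tool frame: the origin (TCP) lies midway between the tips of the shut fingers; the grasp point (between the pads) lies 19 mm behind it; z points along the fingers, y is the line along which they close (so a half turn about z gives the same grasp; the last joint's range is limited). The gripper opens to 88 mm and grips with 3 to 60 N. Pads are 18 mm wide; open, the fingers measure 123 mm over their backs; the gripper's body (75 mm by 187 mm) begins 45 mm behind the grasp point.
Start: joints at [1.136, 0.181, 1.607, -0, 1.354, -0.206], TCP at [0.13, 0.56, 0.239] pointing down, gripper open.
Joint ranges: [-2.99, 2.99], [-0.89, 2.07], [0.3, 2.58], [-1.14, 4.28], [0, 2.63], [-3.12, 3.12]. Speed limits (rad/s): [2.57, 2.57, 3.01, 3.14, 3.14, 3.14].

### API

Orientations are given as [roll, pitch, yaw] about the fixed x, y, z axes, in that order (R = Rz(yaw) Ry(pitch) Rx(roll)).
In Python, from bench import ctrl, viewer, search_frame, outline_of gives the robot as it stands. The module is installed in compiled form; this text tells all that it offers.
- The arm moves only by the tool apply_moves, never from a script. Its argument "steps" is text: rows parted by semicolons, each of 6 numbers parted by spaces: the shift along the tool's x, y, z in m, then the turn, a rotation vector about the tool's x, y, z in rad. In form: x y z ax ay az; .... A call has 1 to 8 rows; each row is the pose to reach, as a shift and turn from the pose commanded when the call began, along the tool's axes at that moment; what a row does not reach only later rows make up. A row lasts 1/10 s, in which the tool goes at most 50 mm and 8.59 degrees, less where a joint would pass 70% of its speed; a pose out of reach is approached as far as the arm can. A call with a gripper value outside its range is refused whole. "fingers" is the closure in counts, from 0 (fully open) to 255 (shut), set as the call begins (left out, the last holds). The fingers move at their own pace and stop on an object; "squeeze" is the grip in N (left out, the last holds). Time passes only in rows, so rows that repeat a pose let the fingers close. It gives the time, the measured TCP pose, the force, the opening and the grip force at its end, in the units of the state.
- ctrl.get_state(): the state, without advancing time (a new reading comes with each control period).
- viewer.camera(name): name is "scene" or "side" or "wrist"; returns (picture, depth): 400x640x3 uint8, red, green, blue; 400x640 float32, m along the optical axis (not along the pixel's ray), 0 where there is no reading.
- viewer.camera_model(name): a dict with "mtx" (3x3 intrinsics, pixels), "world_from_camera" (4x4, takes a point from camera to world coordinates). Camera axes: x right, y down, z forward; pixel columns grow to the right and rows downward; lengths in m; the calibration is good to about 2 mm. A picture is of the moment at which its call begins: read the wrist's pose just before it. camera_model takes no time and is no camera call; for the wrist camera it gives the pose at the moment of the call.
- ctrl.hand_in(): hands the job in; it is judged then, once.
Trained networks look in the newest picture that a camera, given by its name, has taken for a name from the list of things; names that differ only in an ending like _2 or _b are one class to them, and where a whole thing is asked for, a point or a joint stands for the part that bears it (a point fixed in the world has none). Each returns a list of dicts, best first, with "confidence" (0 to 1); they miss things now and then, are a little off and sometimes report something else, mostly with a low value. They report only what shows in the picture. A call takes as long as a camera call. They do not tell look-alikes from the thing itself.
- search_frame(camera, thing): "pixel" ([column, row] in pixels, amid what is visible of it).
- outline_of(camera, thing): "region" (400x640 bool, what is visible of it) and "pixel" ([column, row] in pixels, amid what is visible of it).
The state is a dict: "time": time; "qpos": joint angles; "qvel": joint speeds; "effort": joint torques, N m; "tool_pos": TCP position; "eef_rot": TCP orientation; "contact_force": force on the tool from outside, world axes, zero at the start; "wrist_torque": the same for the moment, N m; "opening": finger opening in m; "gripper_force": force on a finger pad.
Only numpy, scipy, OpenCV 4.12 (cv2) and the standard library are available. Lean on these libraries where they do the work, as an engineer would, in place of code of your own. Each camera call takes 0.05 s, during which the arm holds its last target. There are 200 camera calls.

## Working session

There is one attempt and no reset: what is moved stays moved. The work goes in short steps, Python scripts to look and compute and a tool call to move; the robot and the scene stay as the last step left them, time stands still between calls to the robot, and variables do not carry over. Pictures are saved under pics/ and viewed, at most 10 in all, crops included, and the job is handed in when it is done.

Besides the shell and the picture viewer there is one more tool, called after "Emit:" as name(argument=value, ...) on one line, values as JSON. apply_moves: Moves the arm, as the interface text tells. Its arguments: {"type":"object","properties":{"steps":{"type":"string"},"fingers":{"type":"number"},"squeeze":{"type":"number"}},"required":["steps"]}

```bash
mkdir -p pics; python3 - <<'E'
from bench import ctrl, viewer
import cv2,numpy as np
s=ctrl.get_state();print({k:np.round(v,3) for k,v in s.items()})
ims=[]
for n in("scene","side"):
    p,d=viewer.camera(n);np.savez(n+".npz",p=p,d=d,**viewer.camera_model(n));ims.append(p)
    m=viewer.camera_model(n);print(n,m["mtx"].round(1).tolist(),m["world_from_camera"].round(3).tolist())
    cv2.imwrite(f"pics/{n}0.png",p[:,:,::-1])
E
```

```text
{'time': np.float64(0.0), 'qpos': array([ 1.136,  0.181,  1.608,  0.   ,  1.354, -0.206]), 'qvel': array([ 0.   ,  0.001,  0.001, -0.001,  0.001,  0.   ]), 'effort': array([ 1.0000e-03, -4.3388e+01, -3.4185e+01,  7.0000e-02,  3.9000e-02,
       -0.0000e+00]), 'tool_pos': array([0.13 , 0.56 , 0.238]), 'eef_rot': array([-3.14 , -0.   ,  2.913]), 'contact_force': array([ 0.492,  0.766, -0.095]), 'wrist_torque': array([-0.038,  0.038,  0.041]), 'gripper_force': np.float64(0.0), 'opening': np.float64(0.088)}
scene [[414.1, 0.0, 320.7], [0.0, 414.1, 204.0], [0.0, 0.0, 1.0]] [[-0.864, -0.279, 0.419, 0.231], [-0.503, 0.505, -0.701, 0.847], [-0.016, -0.817, -0.577, 0.647], [0.0, 0.0, 0.0, 1.0]]
side [[490.3, 0.0, 319.6], [0.0, 490.3, 187.1], [0.0, 0.0, 1.0]] [[0.983, -0.089, 0.163, 0.455], [-0.186, -0.497, 0.848, -0.847], [0.005, -0.863, -0.505, 0.673], [0.0, 0.0, 0.0, 1.0]]
```

View pics/scene0.png

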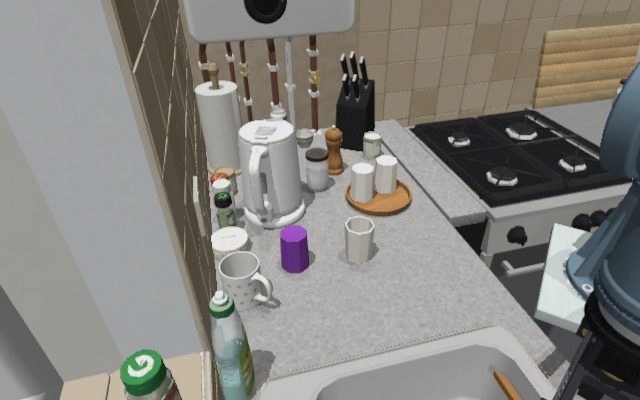

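View pics/side0.png

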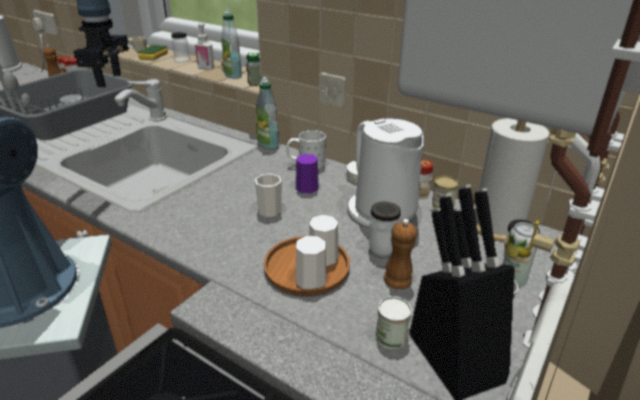

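```bash
cat > h.py <<'E'
import numpy as np
from bench import ctrl, viewer, search_frame, outline_of
def world(d,m,mask):
    v,u=np.nonzero(mask&(d>0));z=d[v,u];K=m["mtx"]
    P=np.c_[(u-K[0,2])/K[0,0]*z,(v-K[1,2])/K[1,1]*z,z]
    T=m["world_from_camera"];return P@T[:3,:3].T+T[:3,3]
E
python3 - <<'E'
from h import *
for n in("scene","side"):
    f=np.load(n+".npz")
    for t in("tumbler","tray","spotted_mug","sugar_jar","pepper_mill","kettle","mate_b"):
        for o in outline_of(n,t):
            P=world(f["d"],f,o["region"])
            if len(P)<20: continue
            top=P[:,2].max(); q=P[P[:,2]>np.percentile(P[:,2],97)-.006]
            print(n,t,round(o["confidence"],2),np.round(o["pixel"]),len(P),"med",np.median(P,0).round(3),"ztop",np.percentile(P[:,2],[2,97]).round(3),"topmid",((q.min(0)+q.max(0))/2).round(3),"ext",np.ptp(q,0).round(3))
E
```

```text
scene tumbler 0.81 [359. 240.] 1195 med [0.52  0.211 0.058] ztop [0.001 0.087] topmid [0.524 0.194 0.085] ext [0.06  0.064 0.008]
scene tumbler 0.2 [360. 183.] 818 med [0.611 0.002 0.06 ] ztop [0.006 0.094] topmid [ 0.619 -0.017  0.092] ext [0.057 0.056 0.008]
scene tray 0.84 [384. 202.] 1285 med [ 0.549 -0.016  0.004] ztop [-0.001  0.017] topmid [ 0.579 -0.039  0.021] ext [0.176 0.176 0.019]
scene tray 0.57 [267. 169.] 5381 med [0.764 0.179 0.156] ztop [0.026 0.225] topmid [0.805 0.135 0.225] ext [0.13  0.126 0.011]
scene spotted_mug 0.7 [243. 281.] 2198 med [0.659 0.429 0.059] ztop [0.001 0.09 ] topmid [0.63  0.476 0.142] ext [0.167 0.183 0.117]
scene spotted_mug 0.52 [384. 172.] 870 med [ 0.575 -0.068  0.056] ztop [-0.004  0.094] topmid [ 0.581 -0.087  0.092] ext [0.057 0.059 0.008]
scene sugar_jar 0.96 [317. 169.] 915 med [0.744 0.01  0.069] ztop [0.003 0.108] topmid [ 0.755 -0.009  0.106] ext [0.062 0.059 0.008]
scene pepper_mill 0.81 [336. 152.] 640 med [ 0.748 -0.097  0.078] ztop [0.002 0.134] topmid [ 0.758 -0.111  0.136] ext [0.032 0.035 0.015]
scene kettle 0.7 [267. 168.] 5
[... 1515 characters left out ...]
pmid [ 0.762 -0.122  0.139] ext [0.038 0.033 0.017]
side kettle 0.94 [391. 166.] 5617 med [0.789 0.078 0.161] ztop [0.036 0.227] topmid [0.809 0.129 0.227] ext [0.135 0.13  0.013]
side kettle 0.36 [269. 194.] 971 med [0.524 0.169 0.061] ztop [0.002 0.089] topmid [0.526 0.19  0.087] ext [0.062 0.066 0.008]
side mate_b 0.91 [305. 175.] 849 med [0.634 0.263 0.055] ztop [0.002 0.089] topmid [0.636 0.286 0.087] ext [0.056 0.063 0.008]
side mate_b 0.78 [310. 265.] 1442 med [ 0.579 -0.114  0.068] ztop [0.012 0.096] topmid [ 0.582 -0.093  0.095] ext [0.056 0.058 0.009]
side mate_b 0.66 [328. 234.] 929 med [ 0.626 -0.043  0.084] ztop [0.006 0.097] topmid [ 0.621 -0.044  0.095] ext [0.058 0.097 0.008]
```

The scene view shows several candidates. The white mouth-up tumbler is at scene (359,240), at world (0.525,0.19). The purple look-alike is at (296,252). The two mates are on the tray at (360,184) and (384,172). The one that fits is the white, open-topped tumbler at (359,240), and I'll confirm it with a wrist close-up.

```bash
cat >> h.py <<'E'
from scipy.spatial.transform import Rotation as Rn
def horiz(phi,elev=0,flip=False):
    """tool z at azimuth phi (deg), elevation elev (deg, down negative); x down, or up if flip"""
    f,e=np.radians([phi,elev]);z=np.array([np.cos(f)*np.cos(e),np.sin(f)*np.cos(e),np.sin(e)])
    y=np.array([-np.sin(f),np.cos(f),0])*(-1 if flip else 1)
    return np.c_[np.cross(y,z),y,z]
def go(p,R):
    s=ctrl.get_state();R0=Rn.from_euler("xyz",s["eef_rot"]).as_matrix()
    d=R0.T@(np.array(p)-s["tool_pos"]);r=Rn.from_matrix(R0.T@R).as_rotvec()
    print("move",d.round(4),r.round(4),"rows",round(np.linalg.norm(d)/.05,1),round(np.degrees(np.linalg.norm(r))/8.59,1))
    print("tcp",s["tool_pos"].round(4),"z",R0[:,2].round(3),"y",R0[:,1].round(3),"q",s["qpos"].round(2),"t",round(s["time"],2),"F",s["contact_force"].round(1),"open",round(s["opening"],4))
E
python3 -c "
from h import *
go([.46,.10,.33],horiz(15,-90))"
```

```text
move [-0.4254 -0.3733 -0.0913] [ 0.     -0.     -0.4906] rows 11.5 3.3
tcp [0.1304 0.56   0.2387] z [-0.  0. -1.] y [0.227 0.974 0.   ] q [ 1.14  0.18  1.61  0.    1.35 -0.21] t 0.8 F [0.7 0.1 0. ] open 0.0878
```

Emit:
apply_moves(steps="-0.05 -0.04 -0.09 0 0 0;-0.425 -0.373 -0.091 0 0 -0.49;-0.425 -0.373 -0.091 0 0 -0.49;-0.425 -0.373 -0.091 0 0 -0.49;-0.425 -0.373 -0.091 0 0 -0.49;-0.425 -0.373 -0.091 0 0 -0.49;-0.425 -0.373 -0.091 0 0 -0.49;-0.425 -0.373 -0.091 0 0 -0.49", fingers=0)

```text
time: 1.6
tool_pos: [0.3435, 0.2633, 0.3114]
eef_rot: [3.141, 0.001, -2.88]
contact_force: [0.7, -0.0, 0.1]
opening: 0.0883
gripper_force: 0.0
```

```bash
python3 -c "
from h import *
go([.46,.10,.33],horiz(15,-90))"
```

```text
move [-0.0703 -0.1879 -0.0185] [ 0.0002  0.0012 -0.0002] rows 4.0 0.0
tcp [0.3435 0.2633 0.3114] z [ 0.001  0.    -1.   ] y [-0.259  0.966  0.   ] q [ 0.38 -0.21  1.85  0.    1.5  -1.45] t 1.6 F [ 0.7 -0.   0.1] open 0.0883
```

Emit:
apply_moves(steps="-0.07 -0.188 -0.018 0 0 0;-0.07 -0.188 -0.018 0 0 0;-0.07 -0.188 -0.018 0 0 0;-0.07 -0.188 -0.018 0 0 0;-0.07 -0.188 -0.018 0 0 0;-0.07 -0.188 -0.018 0 0 0")

```text
time: 2.2
tool_pos: [0.4592, 0.1005, 0.3287]
eef_rot: [3.141, -0.001, -2.883]
contact_force: [-0.2, 0.4, -0.2]
opening: 0.0878
gripper_force: 0.0
```

```bash
python3 - <<'E'
from h import *
import cv2
m=viewer.camera_model("wrist");p,d=viewer.camera("wrist")
go([.46,.10,.33],horiz(15,-90))
print(m["world_from_camera"].round(3).tolist(),m["mtx"][0])
np.savez("w1.npz",p=p,d=d,**m);cv2.imwrite("pics/w1.png",p[:,:,::-1])
s,ds=viewer.camera("side");np.savez("s1.npz",p=s,d=ds,**viewer.camera_model("side"))
cv2.imwrite("pics/s1.png",s[:,:,::-1])
E
```

```text
move [-0.0009 -0.0019 -0.0013] [ 0.0007 -0.0006 -0.0016] rows 0.0 0.0
tcp [0.4587 0.1016 0.3287] z [-0.001  0.001 -1.   ] y [-0.257  0.966  0.001] q [-0.04 -0.13  1.74  0.    1.53 -1.87] t 2.25 F [ 0.1  0.4 -0.2] open 0.0881
[[-0.255, 0.918, 0.304, 0.381], [0.967, 0.242, 0.081, 0.08], [0.0, 0.315, -0.949, 0.475], [0.0, 0.0, 0.0, 1.0]] [276.88371201   0.         320.24095532]
```

View pics/w1.png

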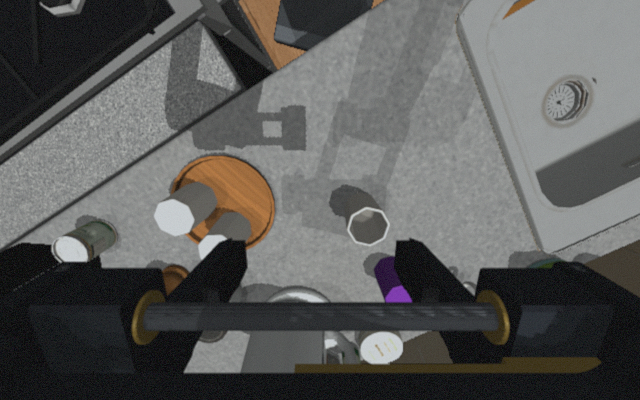

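View pics/s1.png

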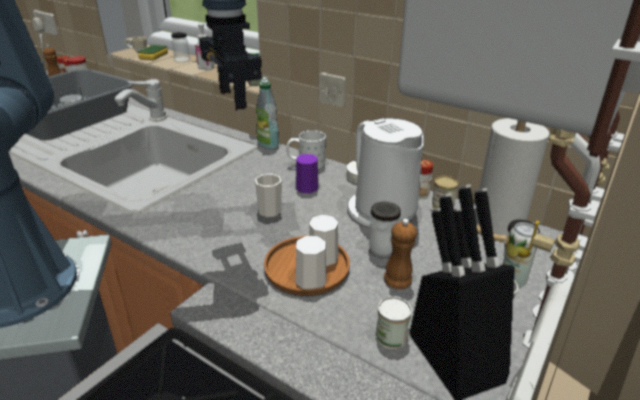

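```bash
python3 - <<'E'
from h import *
import cv2
f=np.load("s1.npz");c=f["p"][0:130,150:320,::-1]
a=cv2.resize(c,None,fx=3.2,fy=3.2,interpolation=cv2.INTER_CUBIC)
w=np.load("w1.npz")["p"][170:260,320:420,::-1]
b=cv2.resize(w,(250,225));b=cv2.copyMakeBorder(b,0,a.shape[0]-225,0,0,0)
cv2.imwrite("pics/c1.png",np.hstack([a,b]))
# robot points: gripper in side cam, in tool frame
s=ctrl.get_state();R=Rn.from_euler("xyz",s["eef_rot"]).as_matrix()
m=np.zeros((400,640),bool);m[0:115,190:275]=1
P=(world(f["d"],f,m)-s["tool_pos"])@R
P=P[(abs(P)<.35).all(1)]
for z in np.arange(-.30,.01,.02):
    q=P[(P[:,2]>z)&(P[:,2]<=z+.02)]
    if len(q):print(round(z,2),len(q),q[:,:2].min(0).round(3),q[:,:2].max(0).round(3))
# tumbler from wrist
p,d=viewer.camera("wrist");f=np.load("w1.npz")
K=f["mtx"];T=f["world_from_camera"]
def top(mask,z0):
    v,u=np.nonzero(mask);r=np.c_[(u-K[0,2])/K[0,0],(v-K[1,2])/K[1,1],np.ones(len(u))]@T[:3,:3].T
    return T[:3,3]+r*((z0-T[2,3])/r[:,2])[:,None]
for t,zt in(("tumbler",.09),("mate_b",.097),("tray",.02)):
    for o in outline_of("wrist",t):
        P=world(f["d"],f,o["region"]);print(t,round(o["confidence"],2),np.round(o["pixel"]),np.median(P,0).round(3))
        q=P[abs(P[:,2]-zt)<.008]
        if len(q)>30:
            (c,wh,an)=cv2.minAreaRect((q[:,:2]*1000).astype(np.float32));print("  top rect",np.round(c),np.round(wh),round(an,1),"minmax",((q.min(0)+q.max(0))/2).round(3),np.ptp(q,0).round(3))
E
```

```text
-0.2 396 [-0.038 -0.044] [0.04  0.008]
-0.18 439 [-0.036 -0.042] [0.038 0.018]
-0.16 491 [-0.033 -0.046] [0.038 0.009]
-0.14 336 [-0.02  -0.048] [0.024 0.015]
-0.12 785 [-0.033 -0.1  ] [0.035 0.093]
-0.1 612 [-0.034 -0.098] [0.035 0.092]
-0.08 487 [-0.035 -0.093] [0.035 0.084]
-0.06 119 [-0.01  -0.067] [0.013 0.063]
-0.04 165 [-0.009 -0.066] [0.011 0.059]
-0.02 209 [-0.011 -0.065] [0.011 0.055]
0.0 12 [-0.007 -0.056] [0.011 0.052]
tumbler 0.72 [364. 221.] [0.535 0.195 0.055]
  top rect [527. 192.] [62. 60.] 45.9 minmax [0.526 0.192 0.087] [0.062 0.06  0.01 ]
mate_b 0.79 [221. 230.] [ 0.598 -0.024  0.068]
  top rect [611. -34.] [24. 56.] 51.9 minmax [ 0.615 -0.029  0.094] [0.048 0.043 0.01 ]
mate_b 0.71 [388. 282.] [0.627 0.267 0.065]
  top rect [628. 278.] [32. 42.] 16.0 minmax [0.63  0.281 0.091] [0.035 0.043 0.003]
mate_b 0.59 [183. 209.] [ 0.571 -0.083  0.092]
  top rect [582. -90.] [55. 57.] 30.9 minmax [ 0.582 -0.089  0.094] [0.058 0.058 0.01 ]
tray 0.69 [234. 192.] [ 0.553 -0.037  0.008]
  top rect [574. -44.] [165. 176.] 8.4 minmax [ 0.578 -0.044  0.02 ] [0.171 0.178 0.016]
```

View pics/c1.png

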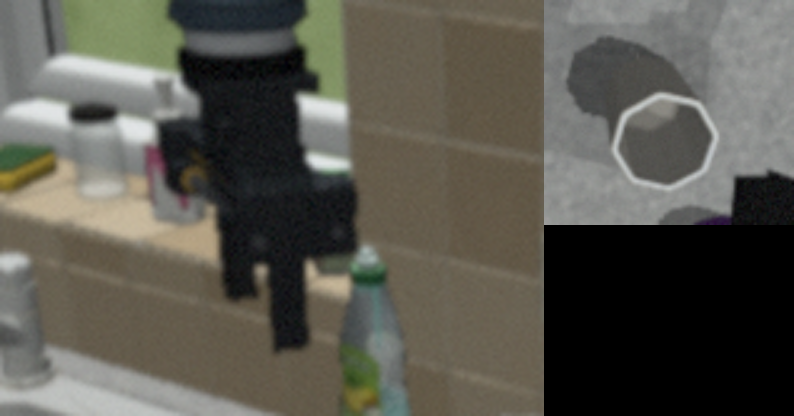

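```bash
python3 - <<'E'
from h import *
import cv2
for n in("w1","scene"):
    f=np.load(n+".npz");K=f["mtx"];T=f["world_from_camera"]
    g=cv2.cvtColor(f["p"],cv2.COLOR_RGB2GRAY)
    P=np.zeros((400,640),bool)
    box=(slice(195,255),slice(335,400)) if n=="w1" else (slice(210,270),slice(335,385))
    P[box]=1
    v,u=np.nonzero(P&(f["d"]>0));W=world(f["d"],f,P)
    k=(W[:,2]>.078)&(W[:,2]<.1)&(np.hypot(W[:,0]-.526,W[:,1]-.192)<.04)
    r=np.c_[(u[k]-K[0,2])/K[0,0],(v[k]-K[1,2])/K[1,1],np.ones(k.sum())]@T[:3,:3].T
    q=(T[:3,3]+r*((.09-T[2,3])/r[:,2])[:,None])[:,:2]
    a=np.radians(np.arange(0,180,7.5));pr=q@np.c_[np.cos(a),np.sin(a)].T
    w=np.ptp(pr,0)*1000;A=np.exp(8j*a)
    print(n,k.sum(),"mid",((pr.max(0)+pr.min(0))/2)[[0,12]].round(4),w.round(0)); 
    print(" flat normal at", round((np.degrees(np.angle((w*A).sum()))/8+22.5)%45,1))
f=np.load("s1.npz");s=ctrl.get_state();R=Rn.from_euler("xyz",s["eef_rot"]).as_matrix()
m=np.zeros((400,640),bool);m[0:30,185:275]=1
P=(world(f["d"],f,m)-s["tool_pos"])@R;P=P[(abs(P)<.4).all(1)]
for z in np.arange(-.30,-.15,.01):
    q=P[(P[:,2]>z)&(P[:,2]<=z+.01)]
    if len(q):print(round(z,2),len(q),q[:,:2].min(0).round(3),q[:,:2].max(0).round(3))
go([.49,.11,.26],horiz(15,-3))
E
```

```text
w1 523 mid [0.5248 0.1916] [64. 66. 67. 68. 68. 67. 66. 67. 68. 68. 67. 65. 63. 64. 65. 65. 64. 63.
 62. 63. 64. 66. 66. 66.]
 flat normal at 0.5
scene 253 mid [0.5214 0.2021] [65. 64. 64. 63. 63. 63. 63. 65. 66. 68. 70. 70. 70. 72. 73. 74. 73. 72.
 70. 70. 71. 71. 70. 67.]
 flat normal at 1.0
-0.2 117 [-0.029 -0.044] [ 0.037 -0.001]
-0.19 273 [-0.038 -0.044] [0.04  0.007]
-0.18 178 [-0.028 -0.043] [ 0.037 -0.   ]
-0.17 258 [-0.036 -0.043] [0.038 0.018]
-0.16 284 [-0.033 -0.047] [0.038 0.005]
move [-0.0324 -0.0012  0.0689] [ 1.3000e-03 -1.5183e+00  1.3000e-03] rows 1.5 10.1
tcp [0.4584 0.1027 0.3289] z [ 0.  0. -1.] y [-0.26   0.966  0.   ] q [-0.03 -0.13  1.74  0.    1.53 -1.87] t 2.5 F [-0.2 -0.1 -0.5] open 0.0882
```

```bash
python3 - <<'E'
from h import *
go([.535,.192,.25],horiz(0,0))
E
```

```text
move [-0.0972  0.0663  0.0789] [ 0.2068 -1.5608  0.2067] rows 2.8 10.6
tcp [0.4584 0.1027 0.3289] z [ 0.  0. -1.] y [-0.26   0.966  0.   ] q [-0.03 -0.13  1.74  0.    1.53 -1.87] t 2.5 F [-0.2 -0.1 -0.5] open 0.0882
```

Emit:
apply_moves(steps="-0.097 0.066 0.05 0.207 -1.561 0.207;-0.097 0.066 0.05 0.207 -1.561 0.207;-0.097 0.066 0.05 0.207 -1.561 0.207;-0.097 0.066 0.05 0.207 -1.561 0.207;-0.097 0.066 0.05 0.207 -1.561 0.207;-0.097 0.066 0.05 0.207 -1.561 0.207;-0.097 0.066 0.05 0.207 -1.561 0.207;-0.097 0.066 0.05 0.207 -1.561 0.207")

```text
time: 3.3
tool_pos: [0.5362, 0.1781, 0.2822]
eef_rot: [-3.014, 0.989, -2.979]
contact_force: [0.1, -0.8, -0.1]
opening: 0.0881
gripper_force: 0.0
```

```bash
python3 - <<'E'
from h import *
go([.535,.192,.25],horiz(0,0))
E
```

```text
move [0.0263 0.0161 0.0167] [ 0.0339 -0.5759  0.0841] rows 0.7 3.9
tcp [0.5362 0.1781 0.2822] z [ 0.838  0.008 -0.545] y [-0.056  0.996 -0.07 ] q [ 0.2  -0.32  2.29 -0.7   0.25 -0.86] t 3.3 F [ 0.1 -0.8 -0.1] open 0.0881
```

```bash
python3 - <<'E'
from h import *
go([.50,.17,.33],horiz(60,-75))
go([.50,.17,.33],horiz(60,-75,True))
E
```

```text
move [-0.0196 -0.0094 -0.0565] [-0.6455  0.6341 -0.7792] rows 1.2 8.0
tcp [0.5362 0.1781 0.2822] z [ 0.838  0.008 -0.545] y [-0.056  0.996 -0.07 ] q [ 0.2  -0.32  2.29 -0.7   0.25 -0.86] t 3.3 F [ 0.1 -0.8 -0.1] open 0.0881
move [-0.0196 -0.0094 -0.0565] [0.7671 0.7809 2.125 ] rows 1.2 15.9
tcp [0.5362 0.1781 0.2822] z [ 0.838  0.008 -0.545] y [-0.056  0.996 -0.07 ] q [ 0.2  -0.32  2.29 -0.7   0.25 -0.86] t 3.3 F [ 0.1 -0.8 -0.1] open 0.0881
```

Emit:
apply_moves(steps="-0.02 -0.01 -0.056 0.767 0.781 2.125;-0.02 -0.01 -0.056 0.767 0.781 2.125;-0.02 -0.01 -0.056 0.767 0.781 2.125;-0.02 -0.01 -0.056 0.767 0.781 2.125;-0.02 -0.01 -0.056 0.767 0.781 2.125;-0.02 -0.01 -0.056 0.767 0.781 2.125;-0.02 -0.01 -0.056 0.767 0.781 2.125;-0.02 -0.01 -0.056 0.767 0.781 2.125")

```text
time: 4.1
tool_pos: [0.5018, 0.1698, 0.3316]
eef_rot: [2.768, 0.357, 1.99]
contact_force: [-0.6, -0.5, 0.9]
opening: 0.088
gripper_force: 0.0
```

```bash
python3 - <<'E'
from h import *
go([.50,.17,.33],horiz(60,-75,True))
go([.53,.2,.30],horiz(50,-30,True))
E
```

```text
move [ 0.0014 -0.0019  0.0006] [0.3797 0.3869 1.053 ] rows 0.0 7.9
tcp [0.5018 0.1698 0.3316] z [ 0.466 -0.149 -0.872] y [0.798 0.496 0.342] q [ 0.26 -0.24  1.91 -0.31  1.05 -0.13] t 4.1 F [-0.6 -0.5  0.9] open 0.088
move [0.0261 0.0267 0.0362] [-0.126   1.0042  1.3347] rows 1.0 11.2
tcp [0.5018 0.1698 0.3316] z [ 0.466 -0.149 -0.872] y [0.798 0.496 0.342] q [ 0.26 -0.24  1.91 -0.31  1.05 -0.13] t 4.1 F [-0.6 -0.5  0.9] open 0.088
```

Emit:
apply_moves(steps="0 0 0 0.38 0.387 1.053;0 0 0 0.38 0.387 1.053;0 0 0 0.38 0.387 1.053;0 0 0 0.38 0.387 1.053;0 0 0 0.38 0.387 1.053;0.026 0.027 0.036 -0.126 1.004 1.335;0.026 0.027 0.036 -0.126 1.004 1.335;0.026 0.027 0.036 -0.126 1.004 1.335")

```text
time: 4.9
tool_pos: [0.5306, 0.2001, 0.2992]
eef_rot: [2.933, -0.499, 1.257]
contact_force: [0.0, 0.4, -0.4]
opening: 0.0878
gripper_force: 0.0
```

```bash
python3 - <<'E'
from h import *
go([.53,.2,.28],horiz(50,-30,True))
go([.532,.199,.25],horiz(45,0,True))
E
```

```text
move [-0.0095 -0.004   0.0162] [-0.0694  0.5077  0.3325] rows 0.4 4.1
tcp [0.5306 0.2001 0.2992] z [ 0.342  0.381 -0.859] y [ 0.9   -0.396  0.182] q [-0.09 -0.17  1.93  0.48  1.09  0.12] t 4.9 F [ 0.   0.4 -0.4] open 0.0878
move [-0.0241 -0.0073  0.0423] [-0.2371  1.0129  0.3587] rows 1.0 7.3
tcp [0.5306 0.2001 0.2992] z [ 0.342  0.381 -0.859] y [ 0.9   -0.396  0.182] q [-0.09 -0.17  1.93  0.48  1.09  0.12] t 4.9 F [ 0.   0.4 -0.4] open 0.0878
```

Emit:
apply_moves(steps="-0.01 -0.004 0.016 -0.069 0.508 0.332;-0.01 -0.004 0.016 -0.069 0.508 0.332;-0.024 -0.007 0.042 -0.237 1.013 0.359;-0.024 -0.007 0.042 -0.237 1.013 0.359;-0.024 -0.007 0.042 -0.237 1.013 0.359;-0.024 -0.007 0.042 -0.237 1.013 0.359;-0.024 -0.007 0.042 -0.237 1.013 0.359;-0.024 -0.007 0.042 -0.237 1.013 0.359")

```text
time: 5.7
tool_pos: [0.5315, 0.1973, 0.2504]
eef_rot: [1.626, -1.57, 2.299]
contact_force: [-0.1, -0.9, -0.7]
opening: 0.0881
gripper_force: 0.0
```

```bash
python3 - <<'E'
from h import *
go([.532,.199,.25],horiz(45,0,True))
E
```

```text
move [-0.0004 -0.0009  0.0015] [0.0024 0.     0.0008] rows 0.0 0.0
tcp [0.5315 0.1973 0.2504] z [ 0.709  0.705 -0.   ] y [ 0.705 -0.709  0.001] q [-0.46  0.24  2.38  1.86  1.41 -1.07] t 5.7 F [-0.1 -0.9 -0.7] open 0.0881
```

```bash
cat > kin.py <<'E'
import numpy as np
D=[([1.136,.181,1.608],[0,0,-1],[.1304,.56,.2387]),([.38,-.21,1.85],[0,0,-1],[.3435,.2633,.3114]),([-.03,-.13,1.74],[0,0,-1],[.4584,.1027,.3289]),
([.2,-.32,2.29],[.838,.008,-.545],[.5362,.1781,.2822]),([.26,-.24,1.91],[.466,-.149,-.872],[.5018,.1698,.3316]),
([-.09,-.17,1.93],[.342,.381,-.859],[.5306,.2001,.2992]),([-.46,.24,2.38],[.709,.705,0],[.5315,.1973,.2504])]
A=[];b=[]
for q,z,p in D:
    c,s=np.cos(q[0]),np.sin(q[0]);e=np.array([c,s,0]);k=np.array([0,0,1.])
    f=q[1]+q[2];u=lambda a:np.sin(a)*e+np.cos(a)*k
    A.append(np.c_[e,k,u(q[1]),u(f),u(f+np.pi/2),z]);b.append(p)
A=np.vstack(A);b=np.hstack(b);x,*_=np.linalg.lstsq(A,b,rcond=None)
names=["a1","z0","L2","L3","off","L6"]
E
python3 - <<'E'
from kin import *
print(dict(zip(names,x.round(3))),(A@x-b).reshape(-1,3).round(3).tolist())
E
```

```text
{'a1': np.float64(-0.094), 'z0': np.float64(0.303), 'L2': np.float64(0.548), 'L3': np.float64(0.611), 'off': np.float64(0.099), 'L6': np.float64(0.389)} [[0.114, -0.034, -0.014], [0.023, -0.117, -0.002], [-0.017, -0.116, 0.006], [0.043, -0.124, 0.001], [0.041, -0.132, 0.006], [-0.004, -0.087, -0.002], [-0.027, -0.036, 0.006]]
```

```bash
sed -i 's/A.append(np.c_\[e,k,/A.append(np.c_[e,k,np.cross(k,e),/; s/"z0",/"z0","lat",/' kin.py; python3 - <<'E'
from kin import *
print(dict(zip(names,x.round(3))),(A@x-b).reshape(-1,3).round(3).tolist())
from h import *
import cv2
s=ctrl.get_state();R=Rn.from_euler("xyz",s["eef_rot"]).as_matrix()
ims=[]
for n in("scene","side"):
    p,d=viewer.camera(n);m=viewer.camera_model(n);ims.append(cv2.resize(p[:,:,::-1],(480,300)))
    P=world(d,m,d>0);Q=(P-s["tool_pos"])@R
    lo=Q[(Q[:,2]<0)&(Q[:,2]>-.5)&(abs(Q[:,1])<.12)&(P[:,2]>.12)&(abs(Q[:,0])<.2)]
    for z in np.arange(-.46,-.06,.04):
        q=lo[(lo[:,2]>z)&(lo[:,2]<=z+.04)]
        if len(q)>5:print(n,round(z,2),len(q),"x",np.percentile(q[:,0],[1,99]).round(3),"y",np.percentile(q[:,1],[1,99]).round(3))
cv2.imwrite("pics/h2.png",np.vstack(ims))
E
```

```text
{'a1': np.float64(0.0), 'z0': np.float64(0.314), 'lat': np.float64(0.117), 'L2': np.float64(0.437), 'L3': np.float64(0.514), 'off': np.float64(0.084), 'L6': np.float64(0.312)} [[0.0, 0.0, -0.0], [-0.0, 0.0, -0.001], [-0.001, 0.001, 0.002], [0.0, -0.0, -0.001], [-0.0, 0.0, 0.0], [0.001, -0.002, -0.002], [0.0, 0.0, 0.0]]
scene -0.38 623 x [-0.036  0.099] y [-0.118  0.026]
scene -0.34 1991 x [-0.057  0.186] y [-0.119  0.017]
scene -0.3 4005 x [-0.048  0.197] y [-0.119  0.039]
scene -0.26 656 x [-0.03   0.035] y [-0.04   0.009]
scene -0.22 716 x [-0.034  0.037] y [-0.041  0.014]
scene -0.18 741 x [-0.034  0.034] y [-0.043  0.016]
scene -0.14 566 x [-0.032  0.032] y [-0.096  0.077]
scene -0.1 1916 x [-0.035  0.032] y [-0.094  0.082]
side -0.42 949 x [0.122 0.199] y [-0.099 -0.047]
side -0.38 5853 x [-0.043  0.197] y [-0.112  0.063]
side -0.34 3700 x [-0.056  0.196] y [-0.099  0.072]
side -0.3 1082 x [-0.008  0.165] y [-0.023  0.071]
side -0.26 530 x [-0.028  0.036] y [-0.008  0.05 ]
side -0.22 634 x [-0.032  0.037] y [-0.017  0.04 ]
side -0.18 440 x [-0.031  0.035] y [-0.037  0.038]
side -0.14 1157 x [-0.034  0.032] y [-0.09   0.094]
side -0.1 726 x [-0.035  0.033] y [-0.084  0.094]
```

View pics/h2.png

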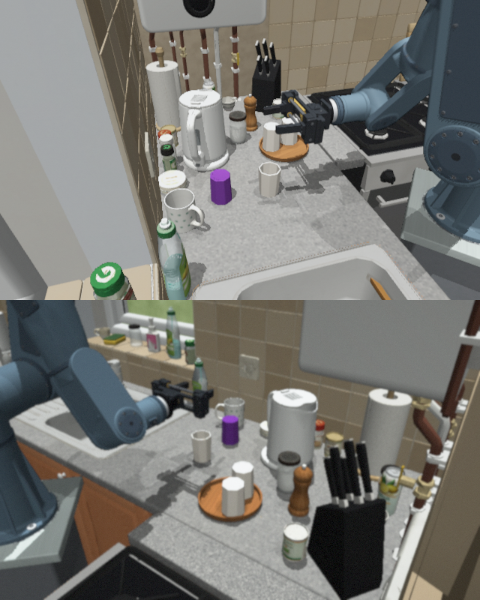

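```bash
cat > ik.py <<'E'
import numpy as np
from kin import x
from h import horiz, Rn
_,z0,lat,L2,L3,off,L6=x
def ik(p,R):
    W=np.array(p)-L6*R[:,2];r=np.sqrt(W[0]**2+W[1]**2-lat**2);q1=np.arctan2(W[1],W[0])-np.arctan2(lat,r)
    h=W[2]-z0;d=np.hypot(r,h);L=np.hypot(L3,off);c=(L2**2+L**2-d*d)/(2*L2*L)
    q3=np.pi-np.arccos(c)-np.arctan2(off,L3);  # forearm bend
    a=np.arctan2(r,h);q2=a-np.arccos((L2**2+d*d-L**2)/(2*L2*d))
    f=q2+q3;Rf=Rn.from_euler("ZY",[q1,f]).as_matrix()  # z along forearm
    v=Rf.T@R[:,2];q5=np.arccos(v[2]);q4=np.arctan2(v[1],v[0])
    if q4<-1.14:q4+=2*np.pi
    M=(Rf@Rn.from_euler("ZY",[q4,q5]).as_matrix()).T@R
    return np.array([q1,q2,q3,q4,q5,np.arctan2(M[1,0],M[0,0])]),W
E
python3 - <<'E'
from ik import *
from h import go
np.set_printoptions(precision=2,suppress=True)
print("pose7",*ik([.5315,.1973,.2504],horiz(45,0,True)),"want -.46 .24 2.38 1.86 1.41 -1.07")
for p,f,e,fl in [([.5305,.1965,.044],45,-3.5,1),([.5305,.1965,.15],45,-3.5,1),([.5305,.1965,.15],0,-3.5,1),([.549,-.02,.15],-18,-2,0),([.549,-.02,.13],-18,-2,0),([.549,-.02,.052],-18,-2,0),([.48,0,.052],-18,-2,0),([.549,-.02,.052],-10,-2,0),([.53,.15,.15],20,-3,1),([.53,.1,.15],20,-3,0)]:
    print(p,f,e,fl,*ik(p,horiz(f,e,bool(fl))))
go([.5305,.1965,.13],horiz(45,-3.5,True)); go([.5305,.1965,.044],horiz(45,-3.5,True))
E
```

```text
pose7 [-0.46  0.24  2.38  1.85  1.41  0.5 ] [ 0.31 -0.02  0.25] want -.46 .24 2.38 1.86 1.41 -1.07
[0.5305, 0.1965, 0.044] 45 -3.5 1 [-0.46  0.91  2.18  1.89  1.49  0.05] [ 0.31 -0.02  0.06]
[0.5305, 0.1965, 0.15] 45 -3.5 1 [-0.46  0.55  2.32  1.87  1.43  0.26] [ 0.31 -0.02  0.17]
[0.5305, 0.1965, 0.15] 0 -3.5 1 [ 0.32  0.54  2.35  3.48  1.28 -0.08] [0.22 0.2  0.17]
[0.549, -0.02, 0.15] -18 -2 0 [-0.17  0.57  2.41  3.29  1.38  3.12] [0.25 0.08 0.16]
[0.549, -0.02, 0.13] -18 -2 0 [-0.17  0.65  2.38  3.29  1.43  3.13] [0.25 0.08 0.14]
[0.549, -0.02, 0.052] -18 -2 0 [-0.17  0.94  2.26  3.29  1.6  -3.13] [0.25 0.08 0.06]
[0.48, 0, 0.052] -18 -2 0 [-0.12  1.02  2.36  3.34  1.77 -3.1 ] [0.18 0.1  0.06]
[0.549, -0.02, 0.052] -10 -2 0 [-0.36  0.96  2.3   2.95  1.65  3.12] [0.24 0.03 0.06]
[0.53, 0.15, 0.15] 20 -3 1 [-0.33  0.55  2.47  2.46  1.42  0.08] [0.24 0.04 0.17]
[0.53, 0.1, 0.15] 20 -3 0 [-0.55  0.55  2.47  2.24  1.44 -3.05] [ 0.24 -0.01  0.17]
move [-0.12  0.   -0.  ] [-0.   -0.06 -0.  ] rows 2.4 0.4
tcp [0.53 0.2  0.25] z [ 0.71  0.71 -0.01] y [ 0.71 -0.71 -0.  ] q [-0.46  0.24  2.37  1.85  1.41 -1.07] t 5.8 F [-0.5  0.1 -0.2] open 0.0883
move [-0.2  0.  -0. ] [-0.   -0.06 -0.  ] rows 4.1 0.4
tcp [0.53 0.2  0.25] z [ 0.71  0.71 -0.01] y [ 0.71 -0.71 -0.  ] q [-0.46  0.24  2.37  1.85  1.41 -1.07] t 5.8 F [-0.5  0.1 -0.2] open 0.0883
```

```bash
python3 - <<'E'
from h import *
for n in("side","scene"):
    f=np.load(n+".npz");P=world(f["d"],f,f["d"]>0)
    for c in((.31,-.02),(.25,.08),(.22,-.02),(.2,.1),(.3,.05)):
        q=P[(np.hypot(P[:,0]-c[0],P[:,1]-c[1])<.05)&(P[:,2]>-.5)&(P[:,2]<.12)]
        if len(q):print(n,c,len(q),np.percentile(q[:,2],[1,50,99]).round(3))
E
```

```text
side (0.31, -0.02) 353 [-0.033 -0.01   0.001]
side (0.25, 0.08) 1566 [-0.27  -0.079  0.001]
side (0.2, 0.1) 405 [-0.094 -0.008  0.001]
side (0.3, 0.05) 1514 [-0.172 -0.016  0.002]
scene (0.31, -0.02) 45 [-0.006 -0.004 -0.002]
scene (0.25, 0.08) 399 [-0.006 -0.003 -0.   ]
scene (0.2, 0.1) 156 [-0.007 -0.003 -0.   ]
scene (0.3, 0.05) 533 [-0.006 -0.003 -0.   ]
```

Emit:
apply_moves(steps="-0.05 0 0 0 -0.06 0;-0.1 0 0 0 -0.06 0;-0.12 0 0 0 -0.06 0;-0.12 0 0 0 -0.06 0;-0.12 0 0 0 -0.06 0")

```text
time: 6.3
tool_pos: [0.5329, 0.1969, 0.1323]
eef_rot: [3.069, -1.507, 0.86]
contact_force: [0.1, 0.2, 0.8]
opening: 0.0882
gripper_force: 0.0
```

```bash
python3 - <<'E'
from h import *
go([.5305,.1965,.044],horiz(45,-4.5,True))
E
```

```text
move [-0.0882 -0.0018  0.0037] [-0.0016 -0.015   0.0047] rows 1.8 0.1
tcp [0.5329 0.1969 0.1323] z [ 0.705  0.707 -0.063] y [ 0.708 -0.706  0.005] q [-0.46  0.61  2.29  1.87  1.43 -1.35] t 6.3 F [0.1 0.2 0.8] open 0.0882
```

Emit:
apply_moves(steps="-0.03 -0.001 0.002 0 -0.015 0.003;-0.055 -0.001 0.003 0 -0.015 0.003;-0.07 -0.001 0.003 0 -0.015 0.003;-0.08 -0.001 0.003 0 -0.015 0.003;-0.088 -0.001 0.003 0 -0.015 0.003;-0.088 -0.001 0.003 0 -0.015 0.003")

```text
time: 6.9
tool_pos: [0.531, 0.1949, 0.0445]
eef_rot: [3.097, -1.493, 0.83]
contact_force: [-0.1, 0.9, -0.1]
opening: 0.0878
gripper_force: 0.0
```

```bash
python3 - <<'E'
from h import *
import cv2
go([.5305,.1965,.044],horiz(45,-4.5,True))
p,d=viewer.camera("side");m=viewer.camera_model("side")
a=cv2.resize(p[120:250,180:340,::-1],None,fx=4,fy=4,interpolation=cv2.INTER_CUBIC)
cv2.imwrite("pics/g1.png",a)
E
```

```text
move [-0.0004 -0.0015  0.0008] [-0.0002 -0.0008  0.0035] rows 0.0 0.0
tcp [0.531  0.1949 0.0445] z [ 0.705  0.705 -0.078] y [ 0.707 -0.707  0.003] q [-0.47  0.89  2.18  1.88  1.47 -1.51] t 6.9 F [-0.1  0.9 -0.1] open 0.0878
```

View pics/g1.png

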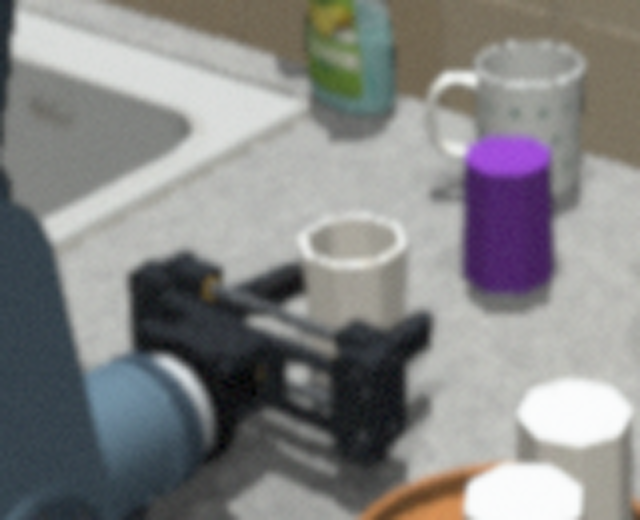

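The tumbler stands upright between the open fingers, and nothing is touching it. Closing now.

Emit:
apply_moves(steps="0 0 0 0 0 0;0 0 0 0 0 0;0 0 0 0 0 0;0 0 0 0 0 0;0 0 0 0 0 0;0 0 0 0 0 0;0 0 0 0 0 0;0 0 0 0 0 0", fingers=255, squeeze=22)

```text
time: 7.75
tool_pos: [0.5301, 0.1952, 0.0435]
eef_rot: [3.132, -1.493, 0.795]
contact_force: [0.3, -0.1, 4.4]
opening: 0.0589
gripper_force: 21.9
```

Emit:
apply_moves(steps="0.01 0 0 0 0 0;0.03 0 0 0 0 0;0.06 0 0 0 0 0;0.09 0 0 0 0 0;0.115 0 0 0 0 0;0.115 0 0 0 0 0;0.115 0 0 0 0 0")

```text
time: 8.45
tool_pos: [0.5363, 0.2016, 0.1573]
eef_rot: [3.119, -1.491, 0.808]
contact_force: [0.5, -1.1, -2.8]
opening: 0.0588
gripper_force: 22.0
```

```bash
python3 - <<'E'
from h import *
go([.53,.19,.155],horiz(45,-4.5,False))
E
```

```text
move [-0.0033  0.0037 -0.0124] [-2.4000e-03  8.0000e-04 -3.1398e+00] rows 0.3 20.9
tcp [0.5363 0.2016 0.1573] z [ 0.705  0.704 -0.08 ] y [ 0.707 -0.707  0.002] q [-0.44  0.5   2.31  1.88  1.39 -1.26] t 8.45 F [ 0.5 -1.1 -2.8] open 0.0588
```

Emit:
apply_moves(steps="0 0 0 0 0 0.13;0 0 0 0 0 0.27;0 0 0 0 0 0.41;0 0 0 0 0 0.55;0 0 0 0 0 0.69;0 0 0 0 0 0.83;0 0 0 0 0 0.97;0 0 0 0 0 1.11")

```text
time: 9.25
tool_pos: [0.5359, 0.2016, 0.1555]
eef_rot: [-1.661, -0.451, -0.747]
contact_force: [-0.3, -0.1, -2.9]
opening: 0.059
gripper_force: 22.0
```

Emit:
apply_moves(steps="0 0 0 0 0 0.14;0 0 0 0 0 0.28;0 0 0 0 0 0.42;0 0 0 0 0 0.56;0 0 0 0 0 0.7;0 0 0 0 0 0.84;0 0 0 0 0 0.98;0 0 0 0 0 1.12")

```text
time: 10.05
tool_pos: [0.5359, 0.2015, 0.1555]
eef_rot: [-1.674, 0.665, -0.85]
contact_force: [-0.2, -0.1, -2.6]
opening: 0.0593
gripper_force: 21.9
```

```bash
python3 - <<'E'
from h import *
go([.53,.15,.14],horiz(25,-2.5,False))
go([.53,.19,.155],horiz(45,-4.5,False))
E
```

```text
move [ 0.037  -0.0052 -0.0392] [0.3411 0.1226 0.9155] rows 1.1 6.6
tcp [0.5359 0.2015 0.1555] z [ 0.705  0.704 -0.081] y [-0.483  0.393 -0.783] q [-0.44  0.51  2.31  1.88  1.39  0.97] t 10.05 F [-0.2 -0.1 -2.6] open 0.0593
move [ 0.0041 -0.0012 -0.0123] [ 6.000e-04 -2.800e-03  9.032e-01] rows 0.3 6.0
tcp [0.5359 0.2015 0.1555] z [ 0.705  0.704 -0.081] y [-0.483  0.393 -0.783] q [-0.44  0.51  2.31  1.88  1.39  0.97] t 10.05 F [-0.2 -0.1 -2.6] open 0.0593
```

Emit:
apply_moves(steps="0.008 -0.001 -0.008 0.05 0.02 0.13;0.016 -0.002 -0.016 0.12 0.04 0.27;0.024 -0.003 -0.024 0.19 0.06 0.42;0.03 -0.004 -0.03 0.25 0.08 0.58;0.035 -0.005 -0.037 0.3 0.1 0.74;0.037 -0.005 -0.039 0.341 0.123 0.9155;0.037 -0.005 -0.039 0.341 0.123 0.9155;0.037 -0.005 -0.039 0.341 0.123 0.9155")

```text
time: 10.85
tool_pos: [0.5297, 0.1509, 0.1402]
eef_rot: [-3.039, 1.528, -2.602]
contact_force: [0.5, 0.6, -3.4]
opening: 0.0587
gripper_force: 21.9
```

```bash
python3 - <<'E'
from h import *
import cv2
go([.535,.06,.125],horiz(-5,-2.5,False))
go([.549,-.02,.12],horiz(-18,-2.5,False))
# tray refit from earlier side/wrist depth
for n in("side","w1","scene"):
    f=np.load(n+".npz");P=world(f["d"],f,f["d"]>0)
    r=np.hypot(P[:,0]-.58,P[:,1]+.042)
    q=P[(r<.105)&(r>.078)&(P[:,2]>.0155)&(P[:,2]<.026)][:,:2]
    from scipy.optimize import least_squares
    o=least_squares(lambda c:np.hypot(q[:,0]-c[0],q[:,1]-c[1])-c[2],[.58,-.042,.088],loss="soft_l1",f_scale=.003)
    print(n,len(q),"tray",o.x.round(4))
    for c0 in((.62,-.028),(.582,-.09)):
        t=P[(np.hypot(P[:,0]-c0[0],P[:,1]-c0[1])<.045)&(abs(P[:,2]-.096)<.006)]
        if len(t)>30:print("  mate",cv2.minEnclosingCircle((t[:,:2]*1000).astype(np.float32)),np.median(t,0).round(4))
E
```

```text
move [ 0.017  -0.0845 -0.033 ] [0.524  0.0022 0.0269] rows 1.8 3.5
tcp [0.5297 0.1509 0.1402] z [ 0.905  0.423 -0.043] y [-0.424  0.906 -0.004] q [-0.42  0.6   2.43  2.28  1.46  1.65] t 10.85 F [ 0.5  0.6 -3.4] open 0.0587
move [ 0.0232 -0.1629 -0.0539] [0.7507 0.0026 0.0365] rows 3.5 5.0
tcp [0.5297 0.1509 0.1402] z [ 0.905  0.423 -0.043] y [-0.424  0.906 -0.004] q [-0.42  0.6   2.43  2.28  1.46  1.65] t 10.85 F [ 0.5  0.6 -3.4] open 0.0587
side 584 tray [ 0.5816 -0.0462  0.0871]
  mate ((622.0694580078125, -23.808130264282227), 30.370380401611328) [ 0.6213 -0.0268  0.0947]
  mate ((582.2392578125, -92.49984741210938), 30.208637237548828) [ 0.582  -0.0954  0.0947]
w1 812 tray [ 0.5811 -0.0432  0.087 ]
  mate ((607.464599609375, -37.406375885009766), 31.999591827392578) [ 0.6086 -0.0347  0.0963]
  mate ((582.495849609375, -89.53079986572266), 29.89936065673828) [ 0.5806 -0.0885  0.0962]
scene 144 tray [ 0.5804 -0.0416  0.0873]
  mate ((613.3297119140625, -29.235637664794922), 40.6225700378418) [ 0.619  -0.0195  0.0926]
  mate ((581.1414184570312, -87.44677734375), 29.735877990722656) [ 0.581  -0.0869  0.0925]
```

Emit:
apply_moves(steps="0.005 -0.02 -0.007 0.12 0 0;0.01 -0.045 -0.014 0.25 0 0.01;0.014 -0.07 -0.023 0.38 0 0.02;0.018 -0.095 -0.033 0.51 0.002 0.025;0.021 -0.12 -0.042 0.62 0.002 0.03;0.023 -0.145 -0.05 0.72 0.0026 0.035;0.023 -0.163 -0.054 0.75 0.0026 0.0365;0.023 -0.163 -0.054 0.75 0.0026 0.0365")

```text
time: 11.65
tool_pos: [0.5508, -0.0216, 0.1215]
eef_rot: [-3.068, 1.531, 2.901]
contact_force: [-0.2, -0.2, -3.1]
opening: 0.0588
gripper_force: 21.9
```

```bash
python3 - <<'E'
from h import *
import cv2
go([.5507,-.0247,.12],horiz(-18,-2.5,False))
ims=[]
s=ctrl.get_state()
for n,b in(("side",(170,310,200,380)),("scene",(110,250,310,450))):
    p,d=viewer.camera(n);m=viewer.camera_model(n);np.savez("hv_"+n+".npz",p=p,d=d,**m)
    ims.append(cv2.resize(p[b[0]:b[1],b[2]:b[3],::-1],(400,400*140//(b[3]-b[2])))[:280])
    P=world(d,m,d>0);g=s["tool_pos"];t=np.array([.95,-.31,0]);
    k=(np.hypot(P[:,0]-g[0],P[:,1]-g[1])<.06)&(P[:,2]>.1)
    q=P[k];print(n,"foot(top) z",np.percentile(q[:,2],99).round(3))
    q=q[q[:,2]>np.percentile(q[:,2],99)-.008];print(cv2.minEnclosingCircle((q[:,:2]*1000).astype(np.float32)),len(q))
    # plane fit
    A=np.c_[q[:,:2],np.ones(len(q))];c=np.linalg.lstsq(A,q[:,2],rcond=None)[0];print("slope",c[:2].round(3))
h=min(i.shape[0] for i in ims);cv2.imwrite("pics/hv.png",np.hstack([i[:h] for i in ims]))
E
```

```text
move [ 0.0015 -0.003   0.0009] [-0.0004  0.0044  0.0029] rows 0.1 0.0
tcp [ 0.5508 -0.0216  0.1215] z [ 0.95  -0.309 -0.039] y [ 0.309  0.951 -0.003] q [-0.17  0.68  2.37  3.28  1.44  1.55] t 11.65 F [-0.2 -0.2 -3.1] open 0.0588
side foot(top) z 0.167
((549.4329833984375, -23.90053939819336), 30.76359748840332) 398
slope [-0.093  0.05 ]
scene foot(top) z 0.165
((548.18115234375, -19.55358123779297), 30.472736358642578) 227
slope [-0.079  0.007]
```

View pics/hv.png

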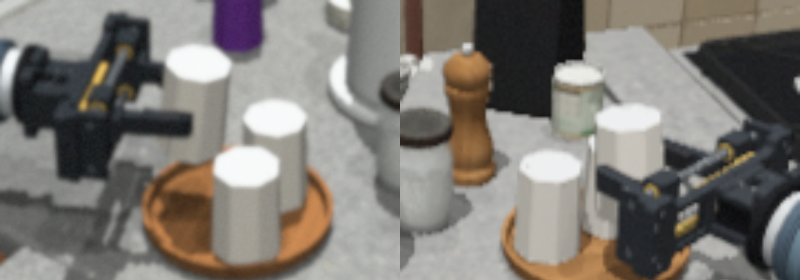

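```bash
python3 - <<'E'
from h import *
go([.555,-.025,.12],horiz(-18,-2.5,False))
go([.555,-.025,.060],horiz(-18,-2.5,False))
E
```

```text
move [ 0.0012 -0.0024  0.0062] [0.0009 0.0033 0.0019] rows 0.1 0.0
tcp [ 0.5499 -0.0209  0.1214] z [ 0.951 -0.308 -0.04 ] y [ 0.308  0.951 -0.002] q [-0.17  0.68  2.37  3.28  1.44  1.56] t 11.75 F [-0.2  1.1 -3.2] open 0.059
move [ 0.0611 -0.0023  0.0086] [0.0009 0.0033 0.0019] rows 1.2 0.0
tcp [ 0.5499 -0.0209  0.1214] z [ 0.951 -0.308 -0.04 ] y [ 0.308  0.951 -0.002] q [-0.17  0.68  2.37  3.28  1.44  1.56] t 11.75 F [-0.2  1.1 -3.2] open 0.059
```

Emit:
apply_moves(steps="0.001 -0.0025 0.005 0 0 0;0.01 -0.0025 0.0055 0 0 0;0.025 -0.0025 0.006 0 0 0;0.04 -0.0025 0.0065 0 0 0;0.052 -0.0025 0.007 0 0 0;0.061 -0.0025 0.0075 0 0 0;0.061 -0.0025 0.0075 0 0 0;0.061 -0.0025 0.0075 0 0 0")

```text
time: 12.55
tool_pos: [0.5542, -0.0248, 0.0611]
eef_rot: [-3.141, 1.532, 2.829]
contact_force: [-0.2, 1.0, -2.0]
opening: 0.0592
gripper_force: 21.9
```

```bash
cat > chk.py <<'E'
from h import *
import cv2
go([.555,-.025,.052],horiz(-18,-2.5,False))
g=np.array([.544,-.0225])
for n in("side","scene"):
    p,d=viewer.camera(n);m=viewer.camera_model(n);P=world(d,m,d>0)
    for nm,c in(("T",g),("A",(.62,-.022)),("B",(.582,-.09))):
        q=P[(np.hypot(P[:,0]-c[0],P[:,1]-c[1])<.038)&(P[:,2]>.085)&(P[:,2]<.13)];z=np.percentile(q[:,2],98)
        q=q[q[:,2]>z-.008];A=np.c_[q[:,:2]-c,np.ones(len(q))];k=np.linalg.lstsq(A,q[:,2],rcond=None)[0]
        o=cv2.minEnclosingCircle((q[:,:2]*1000).astype(np.float32));print(n,nm,"mid",np.round(o[0]),round(o[1],1),"z",k[2].round(4),"slope",k[:2].round(3))
    cv2.imwrite(f"pics/chk_{n}.png",p[:,:,::-1])
E
python3 chk.py
```

```text
move [0.0091 0.     0.0012] [0.0007 0.0046 0.0001] rows 0.2 0.0
tcp [ 0.5542 -0.0248  0.0611] z [ 0.951 -0.308 -0.039] y [ 0.308  0.951 -0.   ] q [-0.19  0.9   2.27  3.27  1.57  1.58] t 12.55 F [-0.2  1.  -2. ] open 0.0592
side T mid [553. -26.] 31.7 z 0.1037 slope [-0.096  0.04 ]
side A mid [617. -24.] 34.0 z 0.0947 slope [-0.002  0.025]
side B mid [583. -93.] 29.9 z 0.0946 slope [-0.     0.018]
scene T mid [553. -23.] 30.1 z 0.1012 slope [-0.08  -0.004]
scene A mid [620. -18.] 30.3 z 0.0923 slope [ 0.003 -0.024]
scene B mid [581. -89.] 30.1 z 0.0923 slope [ 0.004 -0.014]
```

Emit:
apply_moves(steps="0.002 0 0 0 0 0;0.004 0 0 0 0 0;0.005 0 0 0 0 0;0.006 0 -0.001 0 0 0;0.007 0 -0.002 0 0 0;0.008 0 -0.003 0 0 0;0.009 0 -0.004 0 0 0;0.009 0 -0.004 0 0 0", fingers=255, squeeze=7)

```text
time: 13.45
tool_pos: [0.55, -0.0233, 0.0528]
eef_rot: [3.13, 1.533, 2.816]
contact_force: [-2.4, 0.4, 1.6]
opening: 0.0592
gripper_force: 7.0
```

```bash
python3 chk.py
```

```text
move [ 0.0006 -0.0001  0.0053] [ 0.0006  0.0059 -0.0004] rows 0.1 0.0
tcp [ 0.55   -0.0233  0.0528] z [ 0.951 -0.308 -0.038] y [0.308 0.951 0.   ] q [-0.18  0.94  2.27  3.27  1.59  1.58] t 13.45 F [-2.4  0.4  1.6] open 0.0592
side T mid [544. -24.] 30.5 z 0.0951 slope [-0.001  0.035]
side A mid [621. -23.] 31.0 z 0.0946 slope [0.006 0.009]
side B mid [583. -93.] 30.0 z 0.0946 slope [0.009 0.026]
scene T mid [542. -20.] 31.2 z 0.0925 slope [ 0.008 -0.02 ]
scene A mid [620. -19.] 30.5 z 0.0923 slope [ 0.014 -0.028]
scene B mid [582. -88.] 31.5 z 0.0921 slope [ 0.01  -0.032]
```

Emit:
apply_moves(steps="0 0 0 0 0 0;0 0 0 0 0 0;0 0 0 0 0 0;0 0 0 0 0 0;0 0 0 0 0 0;0 0 0 0 0 0;0 0 0 0 0 0;0 0 0 0 0 0", fingers=0)

```text
time: 14.35
tool_pos: [0.5502, -0.0234, 0.0526]
eef_rot: [3.128, 1.532, 2.814]
contact_force: [-0.1, 0.4, -0.2]
opening: 0.0878
gripper_force: 0.0
```

Emit:
apply_moves(steps="-0.01 0 0 0 0 0;-0.025 0 -0.001 0 0 0;-0.045 0 -0.002 0 0 0;-0.065 0 -0.003 0 0 0;-0.085 0 -0.004 0 0 0;-0.09 0 -0.004 0 0 0;-0.09 0 -0.004 0 0 0")

```text
time: 15.05
tool_pos: [0.5499, -0.0233, 0.1437]
eef_rot: [3.12, 1.535, 2.806]
contact_force: [-0.2, -0.4, -0.5]
opening: 0.0878
gripper_force: 0.0
```

```bash
python3 chk.py; python3 - <<'E'
import cv2,numpy as np
a=cv2.imread("pics/chk_side.png")[150:310,180:420];b=cv2.imread("pics/chk_scene.png")[110:270,220:460]
cv2.imwrite("pics/fin.png",cv2.resize(np.vstack([a,b]),None,fx=1.8,fy=1.8))
E
```

```text
move [ 0.0915 -0.0001  0.0087] [ 0.0006  0.0074 -0.0008] rows 1.8 0.0
tcp [ 0.5499 -0.0233  0.1437] z [ 0.951 -0.308 -0.036] y [0.308 0.951 0.001] q [-0.18  0.59  2.4   3.27  1.39  1.55] t 15.05 F [-0.2 -0.4 -0.5] open 0.0878
side T mid [544. -25.] 31.3 z 0.0946 slope [0.008 0.016]
side A mid [620. -24.] 30.8 z 0.0946 slope [0.004 0.022]
side B mid [582. -94.] 30.7 z 0.0946 slope [0.004 0.029]
scene T mid [556.  -4.] 20.4 z 0.093 slope [ 0.029 -0.05 ]
scene A mid [619. -19.] 30.6 z 0.0923 slope [ 0.01  -0.017]
scene B mid [582. -87.] 29.9 z 0.0925 slope [-0.003 -0.   ]
```

View pics/fin.png

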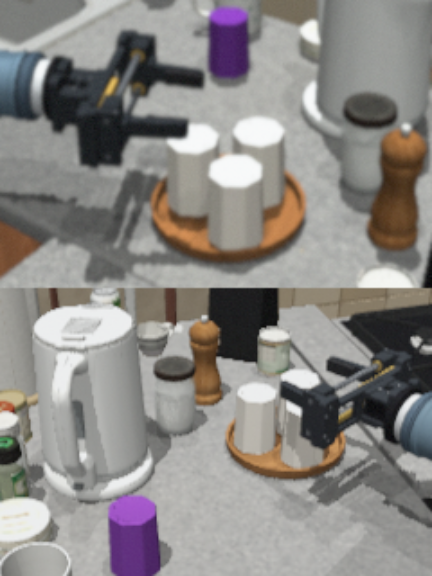

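The picture shows all three tumblers standing mouth down in the tray, level with each other, and the gripper clear above them.

```bash
python3 -c "
from bench import ctrl
print(ctrl.hand_in())"
```

```text
the job is handed in; nothing more can be done
None
```

The tumbler now stands mouth down and flat in the free place on the tray, level with the other two, which have not moved noticeably. The job is handed in at about 15 s, but no verdict came back.

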